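# Slide the drinks card home under the menu board's sprung clip

## Task

Fit the stiff drinks card to the walnut menu board: push the card along the board by its foot, so that its own front edge lifts the sprung brass clip, until that edge is fully home against the stop ledge under the clip. Leave the card lying flat and square on the board, within the board's long sides and held by the clip; do not touch the clip with the robot, and leave the glass, candle, lime and jigger standing where they are.

Things in the scene. Friction and masses are not known exactly. Their poses are not given: they have to be found in the camera images.
- menu_board: walnut board 160 x 250 x 18 mm lying flat on the worktop; it grips the worktop and never shifts. Origin: centre of its underside; own x across (160 mm), own y along its length towards the clip end, z up. Top face at z = 18 mm, ends at y = +125 and -125 mm. A brass spring clip is screwed on at the +y end; the other end is bare.
- menu_clip: sprung brass bar clip, 88 mm wide (x), under 35 mm over the worktop. Origin: on its hinge axis, which lies across the board at board y = +112 mm, z = 23.5 mm; axes as the board's when closed. The spring presses about 2.5 N at the jaw. An edge pushed in along the board lifts it with about 4 to 8 N of push, then 3 to 5 N until the stop.
- clip_lip (a point): mid-width of the free edge of the clip's lip, the mouth: at board y = +50 mm, about 8 mm above the board's top; from here the lip slopes down at about 25 degrees to the jaw
- clip_jaw (a point): the lowest point of the clip's rounded jaw, mid-width: board y = +68 mm; 19.5 mm over the board's underside when the clip is empty, about 23 mm with the card under it
- clip_stop (a point): mid-width of the front face of the fixed brass stop ledge under the clip, at the board's top face: board frame (0, +94, 18) mm. The ledge is 104 mm wide, 7 mm high; the card's front edge is home when it meets it.
- menu_card: stiff paper-white drinks card, 110 mm wide (own x), 228 mm long (own y), 5 mm thick, 60 to 130 g, printed with a border and a stemmed glass. Lies loose on the board, face up, up to 12 mm off the middle and 0.15 rad askew, its front edge (+y) 15 to 42 mm short of the clip's lip, its foot (-y) overhanging the board's bare end. Origin: centre of its underside; z up.
- card_head (a point): middle of the card's front edge (+y), at its underside
- card_foot (a point): middle of the card's foot edge (-y), at its underside: the edge to push. Beyond the board's bare end the worktop is 18 mm below it; with the card home this edge still stands 9 mm proud of the board's end. A fingertip pushing it hardly slips sideways along it (friction about 0.6), so the foot can be steered by bearing sideways while pushing.
- rocks_glass: short clear tumbler, 82 mm wide, 89 mm high, standing left of the board; origin at the centre of its underside
- tin_candle: candle in a brass-coloured tin, 67 mm wide, 46 mm high, behind the board; origin at the centre of its underside
- lime: green lime, about 50 mm, behind the board; origin at its underside
- bar_jigger: brass-coloured double-cone jigger, 43 mm wide, 95 mm high, standing right of the board; origin at the centre of its underside

How it is judged:
At the end, for the whole second after the job is handed in: The card is at rest, face up and flat on the board (0.03 rad, 2 mm), its front edge within 5 mm of the stop ledge, square with the board within 0.06 rad, the middles of front edge and foot within 25 mm of the board's middle line, and the clip's jaw rests on it (raised at least 2 mm) (y of card_head in the frame of clip_stop between -0.005 and 0.003 m and x of card_head in the frame of menu_board between -0.025 and 0.025 m and x of card_foot in the frame of menu_board between -0.025 and 0.025 m and angle between the y axis of menu_card and the y axis of menu_board, either way round below 0.06 rad and angle between menu_card's own z axis and vertical below 0.03 rad and z of card_head in the frame of clip_stop below 0.002 m and z of clip_jaw in the frame of menu_board above 0.0215 m and linear speed of menu_card below 0.01 m/s); the robot touches nothing.
It fails at once if the robot touches the clip (contact force between any of the fingers, the arm and menu_clip above 1 N).
It fails at once if the glass, candle, lime or jigger is shifted by more than 25 mm or toppled (distance of any of rocks_glass, tin_candle, lime, bar_jigger from where it was at the start of the episode above 0.025 m or angle between any of rocks_glass, bar_jigger's own z axis and vertical above 0.5 rad).
It also fails if it takes over 32 s, if anything falls off the work surface, if the arm or the gripper's body presses on something with over 40 N, if the wrist force passes 120 N, or if a joint passes its speed limit or range.

## Robot

A 7-joint arm with a two-finger parallel gripper is mounted at the origin on a cart in front of the work surface, level with it; the furniture and walls round the work are solid. World frame = base frame: x ahead of the robot, y to its left, z up, the work surface at z = 0. Lengths are in m, angles in rad, forces in N, time in s.
With the tool pointing down it reaches from about 0.425 to 1.025 m from the base axis. Payload 3.6 kg.
Tool frame: the origin (TCP) lies at the very end of the fingers, on their centre line; the grasp point (between the pads) lies 19 mm behind it (grip_point_offset is the distance from the TCP to the grasp point, in m); z points along the fingers, y is the line along which they close (so a half turn about z gives the same grasp; the last joint's range is limited). The gripper opens to 85 mm and grips with 20 to 120 N. Pads are 22 mm wide; open, the fingers measure 114 mm over their backs; the gripper's body (76 mm by 85 mm) begins 54 mm behind the grasp point. The pads swing forward as they close: fully open they stand 13 mm farther back than shut.
Start: joints at [-1.337, 0.591, 0.048, 1.609, -0.033, 0.943, -0.034], TCP at [0.233, 0.687, 0.203] pointing down, gripper open.
Joint ranges: [-2.69, 2.69], [-0.47, 2.24], [-1.27, 1.36], [0.19, 2.51], [-1.53, 4.68], [0.08, 2.07], [-3.09, 3.09]. Speed limits (rad/s): [2.57, 2.57, 3.14, 3.14, 3.14, 3.14, 3.14].

## Interface

Orientations are given as a 3x3 rotation matrix whose columns are the frame's x, y, z axes.
In Python, from station import * gives the robot as it stands.
- The arm moves only by the tool play_rows, never from a script. Its argument "increments" is a list of rows, each an object of numbers: "dx", "dy", "dz": the shift along the tool's x, y, z in m; "ax", "ay", "az": the turn, a rotation vector about the tool's x, y, z in rad; "jaw": the opening, from 0 (shut) to 1 (fully open). In form: [{"dx": .., "dy": .., "dz": .., "ax": .., "ay": .., "az": .., "jaw": ..}, ...]. A call has 1 to 20 rows; each row shifts and turns the commanded pose from where the row before left it, along the tool's axes as they then stand; what a row does not reach is not made up. A row lasts 1/12 s, in which the tool goes at most 41.7 mm and 7.16 degrees, less where a joint would pass 70% of its speed; a pose out of reach is approached as far as the arm can. A call with a gripper value outside its range is refused whole. The fingers move at their own pace and stop on an object; "squeeze" is the grip in N (left out, the last holds). Time passes only in rows, so rows that do not move let the fingers close. It gives the time, the measured TCP pose, the force, the opening and the grip force at its end, in the units of the state.
- read_state(): the state, without advancing time (a new reading comes with each control period).
- get_image(name): name is "scene" or "top"; returns a dict with "pixels" (420x560x3 uint8, red, green, blue), "z_map" (420x560 float32, m along the optical axis (not along the pixel's ray), 0 where there is no reading), "camera_matrix" (3x3 intrinsics, pixels), "k1" (the pictures are not rectified: a ray, as slopes to the right and down, at radius r is drawn at 1 + k1 r^2 times it, then the intrinsics apply), "cam_to_world" (4x4, takes a point from camera to world coordinates). Camera axes: x right, y down, z forward; pixel columns grow to the right and rows downward; lengths in m; the calibration is good to about 2 mm. A picture is of the moment at which its call begins.
- close_job(): hands the job in; it is judged then, once.
The state is a dict: "time": time; "qpos": joint angles; "joint_velocities": joint speeds; "effort": joint torques, N m; "eef_pos": TCP position; "orientation": TCP orientation; "ft_force": force on the tool from outside, world axes, zero at the start; "ft_torque": the same for the moment, N m; "gripper_width": finger opening in m; "grip_force": force on a finger pad.
Only numpy, scipy, OpenCV 4.12 (cv2) and the standard library are available. Lean on these libraries where they do the work, as an engineer would, in place of code of your own. Each camera call takes 0.05 s, during which the arm holds its last target. There are 200 camera calls.

## Working session

There is one attempt and no reset: what is moved stays moved. The work goes in short steps, Python scripts to look and compute and a tool call to move; the robot and the scene stay as the last step left them, time stands still between calls to the robot, and variables do not carry over. Pictures are saved under pics/ and viewed, at most 10 in all, crops included, and the job is handed in when it is done.

Besides the shell and the picture viewer there is one more tool, called after "Emit:" as name([rows], argument=value, ...), one row to a line, values as JSON. play_rows: Moves the arm, as the interface text tells. Its arguments: {"type":"object","properties":{"increments":{"type":"array"},"squeeze":{"type":"number"}},"required":["increments"]}

```bash
mkdir -p pics
cat > h.py <<'E'
from station import *
import numpy as np, cv2
def pts(im):
    K=im["camera_matrix"];h,w=im["z_map"].shape
    u,v=np.meshgrid(np.arange(w),np.arange(h))
    d=np.array([im["k1"],0,0,0,0],float)
    # r drawn = r(1+k1 r^2): standard opencv
    n=cv2.undistortPoints(np.stack([u,v],-1).reshape(-1,1,2).astype(float),np.array(K,float),d).reshape(h,w,2)
    z=im["z_map"]
    P=np.dstack([n[...,0]*z,n[...,1]*z,z,np.ones_like(z)])@np.array(im["cam_to_world"]).T
    return P[...,:3],n
def onplane(im,uv,z0):
    K=np.array(im["camera_matrix"],float);d=np.array([im["k1"],0,0,0,0],float)
    n=cv2.undistortPoints(np.array(uv,float).reshape(-1,1,2),K,d).reshape(-1,2)
    T=np.array(im["cam_to_world"]);r=np.c_[n,np.ones(len(n))]@T[:3,:3].T
    return T[:3,3]+r*((z0-T[2,3])/r[:,2])[:,None]
E
python3 - <<'E'
from h import *
import pickle
s=read_state();print({k:np.round(v,3).tolist() for k,v in s.items()})
for n in("top","scene"):
    im=get_image(n);pickle.dump(im,open(n+".pkl","wb"))
    cv2.imwrite(f"pics/{n}0.png",cv2.resize(im["pixels"][...,::-1],(784,588)))
    print(n,im["k1"],np.round(im["cam_to_world"],3).tolist())
E
```

```text
{'time': 0.0, 'qpos': [-1.337, 0.592, 0.048, 1.61, -0.033, 0.943, -0.034], 'joint_velocities': [-0.001, -0.001, -0.0, -0.0, 0.0, 0.002, -0.002], 'effort': [0.0, -54.869, 1.546, -19.814, 0.009, 0.009, -0.0], 'eef_pos': [0.232, 0.686, 0.202], 'orientation': [[-0.947, 0.321, -0.001], [0.321, 0.947, -0.002], [-0.0, -0.002, -1.0]], 'ft_force': [-1.025, -0.1, 0.246], 'ft_torque': [0.046, -0.066, 0.017], 'grip_force': 0.0, 'gripper_width': 0.085}
top -0.11098659591990158 [[0.003, -0.984, 0.177, 0.35], [-1.0, -0.003, 0.001, -0.032], [-0.0, -0.177, -0.984, 1.46], [0.0, 0.0, 0.0, 1.0]]
scene -0.025542701876236452 [[0.817, -0.257, 0.516, -0.017], [-0.576, -0.376, 0.726, -0.935], [0.007, -0.89, -0.455, 0.633], [0.0, 0.0, 0.0, 1.0]]
```

View pics/top0.png

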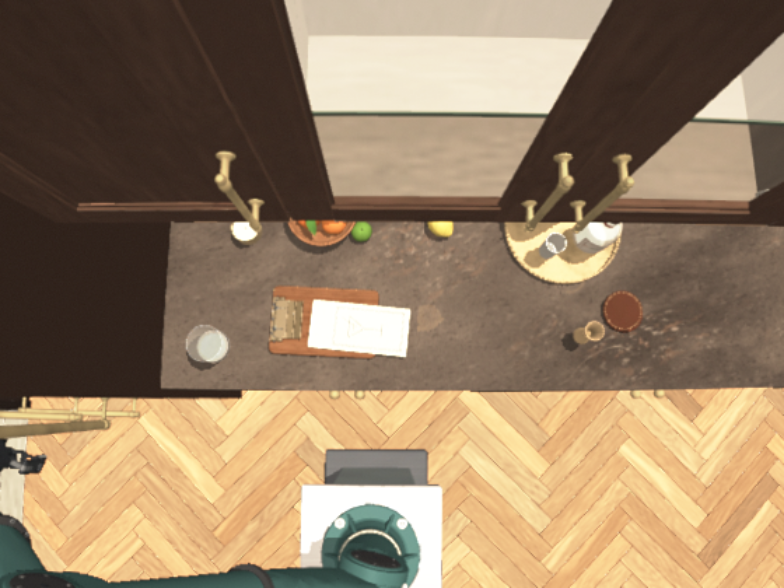

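View pics/scene0.png

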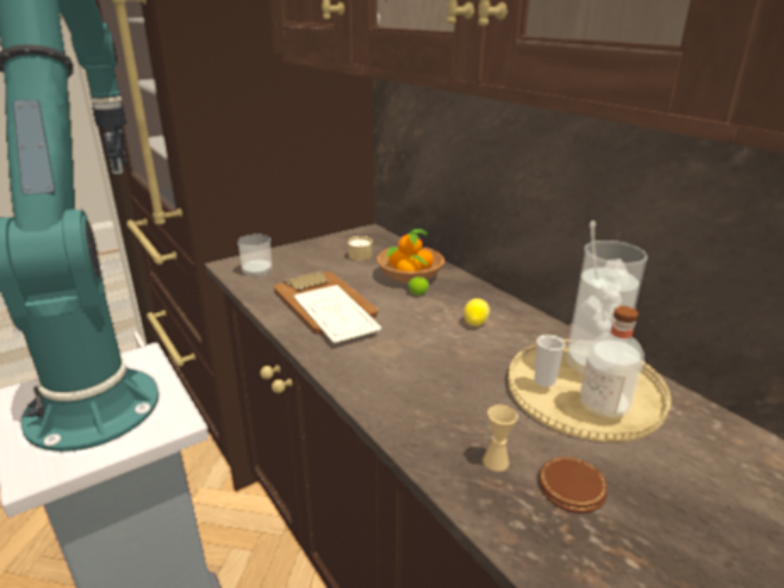

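The top view shows the board (270–380, 287–360 in the 784 px picture) with its clip on the left, so +y of the board is about world +y. The card's foot is on the right at about (410, 330). The glass is at (210, 345) and the jigger at (590, 332). Next I measure the edges.

Run:
```python
from h import *
import pickle
im=pickle.load(open("top.pkl","rb"));P,_=pts(im);px=im["pixels"].astype(int)
y0,y1,x0,x1=195,265,180,305
c=px[y0:y1,x0:x1].astype(np.uint8)[...,::-1]
cv2.imwrite("pics/crop0.png",cv2.resize(c,None,fx=6,fy=6,interpolation=cv2.INTER_CUBIC))
m=(px.min(2)>190);m[:y0]=0;m[y1:]=0;m[:,:x0]=0;m[:,x1:]=0
cs,_=cv2.findContours(cv2.morphologyEx(m.astype(np.uint8),cv2.MORPH_CLOSE,np.ones((5,5))),0,2)
k=max(cs,key=cv2.contourArea);b=cv2.boxPoints(cv2.minAreaRect(k));print("card px",b.tolist())
W=onplane(im,b,0.023);print(W.round(4).tolist(),"sides",[np.linalg.norm(W[i]-W[i-1]).round(4) for i in range(4)],"c",W.mean(0).round(4))
mm=cv2.erode(m.astype(np.uint8),np.ones((3,3)))>0;print("z card",np.median(P[mm][:,2]),"worktop z",np.median(P[250:270,320:400,2]))
# board: wood colour
R,G,B=px[...,0],px[...,1],px[...,2]
w=(R-B>55)&(R<200);w[:y0]=0;w[y1:]=0;w[:,:x0]=0;w[:,x1:]=0
u=cv2.morphologyEx((w).astype(np.uint8),cv2.MORPH_OPEN,np.ones((2,2)))
cs,_=cv2.findContours(u,0,2);k=max(cs,key=cv2.contourArea);b=cv2.boxPoints(cv2.minAreaRect(k))
W=onplane(im,b,0.018);print("board",b.round(1).tolist(),W.round(4).tolist(),[np.linalg.norm(W[i]-W[i-1]).round(4) for i in range(4)],W.mean(0).round(4))
# world-height map row samples
for v in (232,): print(P[v,185:300:4].round(3).tolist())
```

```text
card px [[219.3564453125, 247.4356689453125], [222.76239013671875, 213.37625122070312], [292.76239013671875, 220.37625122070312], [289.3564453125, 254.4356689453125]]
[[0.465, 0.1469, 0.023], [0.5765, 0.1384, 0.023], [0.5542, -0.0905, 0.023], [0.4434, -0.0792, 0.023]] sides [np.float64(0.2271), np.float64(0.1118), np.float64(0.2299), np.float64(0.1113)] c [0.5098 0.0289 0.023 ]
z card 0.023034208346940144 worktop z 0.0006145228074040388
board [[192.39999389648438, 253.10000610351562], [194.8000030517578, 203.8000030517578], [271.5, 207.5], [269.20001220703125, 256.70001220703125]] [[0.4465, 0.2348, 0.018], [0.6089, 0.2325, 0.018], [0.5976, -0.021, 0.018], [0.4362, -0.0141, 0.018]] [np.float64(0.2492), np.float64(0.1624), np.float64(0.2538), np.float64(0.1615)] [0.5223 0.1081 0.018 ]
[[0.517, 0.265, -0.0], [0.518, 0.252, -0.003], [0.515, 0.235, 0.019], [0.514, 0.22, 0.031], [0.514, 0.207, 0.027], [0.514, 0.194, 0.031], [0.515, 0.182, 0.02], [0.515, 0.168, 0.026], [0.516, 0.157, 0.014], [0.516, 0.144, 0.016], [0.515, 0.13, 0.023], [0.515, 0.117, 0.022], [0.516, 0.104, 0.02], [0.516, 0.091, 0.017], [0.516, 0.078, 0.02], [0.516, 0.065, 0.021], [0.516, 0.052, 0.021], [0.516, 0.039, 0.023], [0.515, 0.026, 0.027], [0.516, 0.013, 0.023], [0.515, -0.0, 0.027], [0.516, -0.013, 0.023], [0.515, -0.026, 0.028], [0.516, -0.039, 0.024], [0.516, -0.052, 0.023], [0.516, -0.065, 0.023], [0.516, -0.078, 0.023], [0.518, -0.092, 0.005], [0.518, -0.105, 0.003]]
```

View pics/crop0.png

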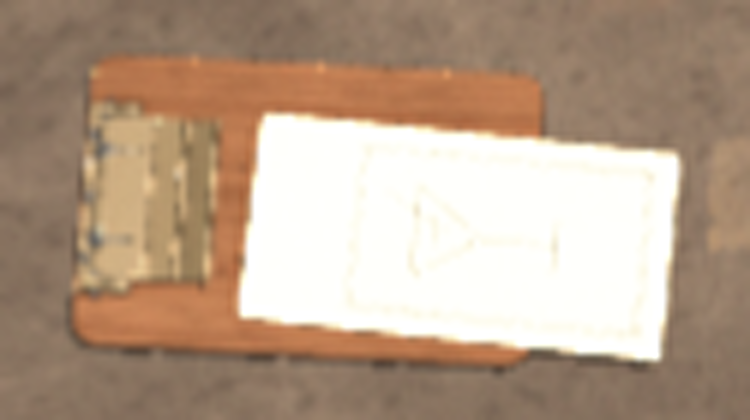

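Run:
```python
from h import *
import pickle
for n in("top","scene"):
    im=pickle.load(open(n+".pkl","rb"));P,_=pts(im);z=im["z_map"]
    for ya,yb in((.2,.3),(.3,.4),(.4,.5),(.5,.6),(.6,.75)):
        for xa,xb in((.0,.1),(.1,.2),(.2,.3),(.3,.4),(.4,.5)):
            m=(z>0)&(P[...,0]>xa)&(P[...,0]<xb)&(P[...,1]>ya)&(P[...,1]<yb)&(P[...,2]>.02)&(P[...,2]<1.0)
            if m.sum()>5: print(n,"y",ya,"x",xa,m.sum(),P[m].min(0).round(2),P[m].max(0).round(2))
```

```text
top y 0.2 x 0.1 593 [0.11 0.2  0.6 ] [0.14 0.3  0.79]
top y 0.2 x 0.4 89 [0.45 0.2  0.02] [0.5  0.24 0.04]
top y 0.3 x 0.1 1349 [0.14 0.3  0.72] [0.18 0.4  0.84]
top y 0.3 x 0.4 199 [0.43 0.33 0.02] [0.5  0.4  0.09]
top y 0.4 x 0.1 274 [0.16 0.4  0.68] [0.2  0.45 0.76]
top y 0.4 x 0.2 19 [0.2  0.41 0.72] [0.2  0.43 0.74]
top y 0.4 x 0.3 1895 [0.34 0.5  0.02] [0.4  0.5  0.64]
top y 0.4 x 0.4 3630 [0.4  0.4  0.02] [0.5  0.5  0.65]
top y 0.5 x 0.2 648 [0.27 0.56 0.11] [0.3  0.58 0.53]
top y 0.5 x 0.3 824 [0.3  0.5  0.02] [0.4  0.58 0.63]
top y 0.5 x 0.4 1198 [0.4  0.5  0.03] [0.5  0.5  0.65]
top y 0.6 x 0.2 489 [0.2  0.61 0.24] [0.26 0.73 0.38]
scene y 0.2 x 0.1 10 [0.12 0.2  0.62] [0.12 0.22 0.64]
scene y 0.2 x 0.4 31 [0.48 0.2  0.02] [0.5  0.23 0.03]
scene y 0.3 x 0.4 417 [0.42 0.33 0.02] [0.5  0.4  0.09]
scene y 0.4 x 0.1 66 [0.16 0.48 0.63] [0.2  0.5  0.64]
scene y 0.4 x 0.2 8 [0.2  0.49 0.64] [0.21 0.5  0.64]
scene y 0.4 x 0.3 1671 [0.34 0.49 0.02] [0.4  0.5  0.64]
scene y 0.4 x 0.4 2725 [0.4  0.4  0.02] [0.5  0.5  0.64]
scene y 0.5 x 0.1 331 [0.16 0.5  0.56] [0.2  0.6  0.64]
scene y 0.5 x 0.2 1387 [0.2  0.5  0.11] [0.3  0.6  0.64]
scene y 0.5 x 0.3 2695 [0.3  0.5  0.02] [0.4  0.6  0.64]
scene y 0.5 x 0.4 2274 [0.4  0.5  0.02] [0.5  0.51 0.64]
scene y 0.6 x 0.1 169 [0.17 0.6  0.36] [0.2  0.69 0.59]
scene y 0.6 x 0.2 1758 [0.2  0.6  0.24] [0.28 0.75 0.6 ]
scene y 0.6 x 0.3 1221 [0.34 0.6  0.02] [0.36 0.75 0.64]
```

Emit:
play_rows([
  {"dx": 0.0236,"dy": -0.0175},
  {"dx": 0.0236,"dy": -0.0175},
  {"dx": 0.0236,"dy": -0.0175},
  {"dx": 0.0236,"dy": -0.0175},
  {"dx": -0.0112,"dy": -0.0332},
  {"dx": -0.0112,"dy": -0.0332},
  {"dx": -0.0112,"dy": -0.0332},
  {"dx": -0.0112,"dy": -0.0332},
  {"dx": -0.0112,"dy": -0.0332},
  {"dx": -0.0112,"dy": -0.0332},
  {"dx": -0.0304,"dy": -0.0024},
  {"dx": -0.0304,"dy": -0.0024},
  {"dx": -0.0304,"dy": -0.0024},
  {"dx": -0.0304,"dy": -0.0024},
  {"dx": -0.0304,"dy": -0.0024},
  {"dx": 0},
])

```text
$.increments[0]: bad value
```

Emit:
play_rows([
  {"dx": 0.0236,"dy": -0.0175,"dz": 0,"ax": 0,"ay": 0,"az": 0,"jaw": 0.6},
  {"dx": 0.0236,"dy": -0.0175,"dz": 0,"ax": 0,"ay": 0,"az": 0,"jaw": 0.6},
  {"dx": 0.0236,"dy": -0.0175,"dz": 0,"ax": 0,"ay": 0,"az": 0,"jaw": 0.6},
  {"dx": 0.0236,"dy": -0.0175,"dz": 0,"ax": 0,"ay": 0,"az": 0,"jaw": 0.6},
  {"dx": -0.0112,"dy": -0.0332,"dz": 0,"ax": 0,"ay": 0,"az": 0,"jaw": 0.6},
  {"dx": -0.0112,"dy": -0.0332,"dz": 0,"ax": 0,"ay": 0,"az": 0,"jaw": 0.6},
  {"dx": -0.0112,"dy": -0.0332,"dz": 0,"ax": 0,"ay": 0,"az": 0,"jaw": 0.6},
  {"dx": -0.0112,"dy": -0.0332,"dz": 0,"ax": 0,"ay": 0,"az": 0,"jaw": 0.6},
  {"dx": -0.0112,"dy": -0.0332,"dz": 0,"ax": 0,"ay": 0,"az": 0,"jaw": 0.6},
  {"dx": -0.0112,"dy": -0.0332,"dz": 0,"ax": 0,"ay": 0,"az": 0,"jaw": 0.6},
  {"dx": -0.0304,"dy": -0.0024,"dz": 0,"ax": 0,"ay": 0,"az": 0,"jaw": 0.6},
  {"dx": -0.0304,"dy": -0.0024,"dz": 0,"ax": 0,"ay": 0,"az": 0,"jaw": 0.6},
  {"dx": -0.0304,"dy": -0.0024,"dz": 0,"ax": 0,"ay": 0,"az": 0,"jaw": 0.6},
  {"dx": -0.0304,"dy": -0.0024,"dz": 0,"ax": 0,"ay": 0,"az": 0,"jaw": 0.6},
  {"dx": -0.0304,"dy": -0.0024,"dz": 0,"ax": 0,"ay": 0,"az": 0,"jaw": 0.6},
])

```text
time: 1.35
eef_pos: [0.2616, 0.3792, 0.2029]
orientation: [[-0.947, 0.321, -0.0], [0.321, 0.947, -0.0], [0.0, -0.0, -1.0]]
ft_force: [-0.2, 0.2, -0.1]
gripper_width: 0.0512
grip_force: 0.0
```

Emit:
play_rows([
  {"dx": -0.0303,"dy": -0.0132,"dz": 0,"ax": 0,"ay": 0,"az": 0,"jaw": 0.6},
  {"dx": -0.0303,"dy": -0.0132,"dz": 0,"ax": 0,"ay": 0,"az": 0,"jaw": 0.6},
  {"dx": -0.0303,"dy": -0.0132,"dz": 0,"ax": 0,"ay": 0,"az": 0,"jaw": 0.6},
  {"dx": -0.0303,"dy": -0.0132,"dz": 0,"ax": 0,"ay": 0,"az": 0,"jaw": 0.6},
  {"dx": 0,"dy": 0,"dz": 0,"ax": 0,"ay": 0,"az": 0.1073,"jaw": 0.6},
  {"dx": 0,"dy": 0,"dz": 0,"ax": 0,"ay": 0,"az": 0.1073,"jaw": 0.6},
  {"dx": 0,"dy": 0,"dz": 0,"ax": 0,"ay": 0,"az": 0.1073,"jaw": 0.6},
  {"dx": 0,"dy": 0,"dz": 0,"ax": 0,"ay": 0,"az": 0.1073,"jaw": 0.6},
  {"dx": 0,"dy": 0,"dz": 0,"ax": 0,"ay": 0,"az": 0.1073,"jaw": 0.6},
  {"dx": 0,"dy": 0,"dz": 0,"ax": 0,"ay": 0,"az": 0.1073,"jaw": 0.6},
  {"dx": 0,"dy": 0,"dz": 0,"ax": 0,"ay": 0,"az": 0.1073,"jaw": 0.6},
  {"dx": 0,"dy": 0,"dz": 0,"ax": 0,"ay": 0,"az": 0.1073,"jaw": 0.6},
  {"dx": 0,"dy": 0,"dz": 0,"ax": 0,"ay": 0,"az": 0.1073,"jaw": 0.6},
  {"dx": 0,"dy": 0,"dz": 0,"ax": 0,"ay": 0,"az": 0.1073,"jaw": 0.6},
  {"dx": 0,"dy": 0,"dz": 0,"ax": 0,"ay": 0,"az": 0.1073,"jaw": 0.6},
  {"dx": 0,"dy": 0,"dz": 0,"ax": 0,"ay": 0,"az": 0.1073,"jaw": 0.6},
])

```text
time: 2.68
eef_pos: [0.3582, 0.2911, 0.2027]
orientation: [[0.049, 0.999, -0.0], [0.999, -0.049, -0.0], [-0.0, -0.0, -1.0]]
ft_force: [0.0, -0.1, 0.7]
gripper_width: 0.051
grip_force: 0.0
```

Emit:
play_rows([
  {"dx": -0.0311,"dy": 0.0169,"dz": 0,"ax": 0,"ay": 0,"az": 0,"jaw": 0.6},
  {"dx": -0.0311,"dy": 0.0169,"dz": 0,"ax": 0,"ay": 0,"az": 0,"jaw": 0.6},
  {"dx": -0.0311,"dy": 0.0169,"dz": 0,"ax": 0,"ay": 0,"az": 0,"jaw": 0.6},
  {"dx": -0.0311,"dy": 0.0169,"dz": 0,"ax": 0,"ay": 0,"az": 0,"jaw": 0.6},
  {"dx": -0.0311,"dy": 0.0169,"dz": 0,"ax": 0,"ay": 0,"az": 0,"jaw": 0.6},
  {"dx": -0.0311,"dy": 0.0169,"dz": 0,"ax": 0,"ay": 0,"az": 0,"jaw": 0.6},
  {"dx": -0.0333,"dy": 0.0081,"dz": 0,"ax": 0,"ay": 0,"az": 0,"jaw": 0.6},
  {"dx": -0.0333,"dy": 0.0081,"dz": 0,"ax": 0,"ay": 0,"az": 0,"jaw": 0.6},
  {"dx": -0.0333,"dy": 0.0081,"dz": 0,"ax": 0,"ay": 0,"az": 0,"jaw": 0.6},
  {"dx": -0.0333,"dy": 0.0081,"dz": 0,"ax": 0,"ay": 0,"az": 0,"jaw": 0.6},
  {"dx": -0.0333,"dy": 0.0081,"dz": 0,"ax": 0,"ay": 0,"az": 0,"jaw": 0.6},
  {"dx": -0.0333,"dy": 0.0081,"dz": 0,"ax": 0,"ay": 0,"az": 0,"jaw": 0.6},
  {"dx": -0.0333,"dy": 0.0081,"dz": 0,"ax": 0,"ay": 0,"az": 0,"jaw": 0.6},
  {"dx": 0,"dy": 0,"dz": 0.03,"ax": 0,"ay": 0,"az": 0,"jaw": 0.6},
  {"dx": 0,"dy": 0,"dz": 0.03,"ax": 0,"ay": 0,"az": 0,"jaw": 0.6},
  {"dx": 0,"dy": 0,"dz": 0.03,"ax": 0,"ay": 0,"az": 0,"jaw": 0.6},
  {"dx": 0,"dy": 0,"dz": 0.03,"ax": 0,"ay": 0,"az": 0,"jaw": 0.6},
  {"dx": 0,"dy": 0,"dz": 0.03,"ax": 0,"ay": 0,"az": 0,"jaw": 0.6},
  {"dx": 0,"dy": 0,"dz": 0,"ax": 0,"ay": 0,"az": 0,"jaw": 0.6},
])

```text
time: 4.27
eef_pos: [0.4944, -0.1336, 0.0485]
orientation: [[0.044, 0.999, -0.01], [0.999, -0.044, 0.002], [0.002, -0.01, -1.0]]
ft_force: [-0.5, 0.5, 0.5]
gripper_width: 0.0513
grip_force: 0.0
```

Run:
```python
from h import *
im=get_image("scene")
cv2.imwrite("pics/s1.png",cv2.resize(im["pixels"][170:290,160:360,::-1],None,fx=4,fy=4,interpolation=cv2.INTER_CUBIC))
```

```text
(no output)
```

View pics/s1.png

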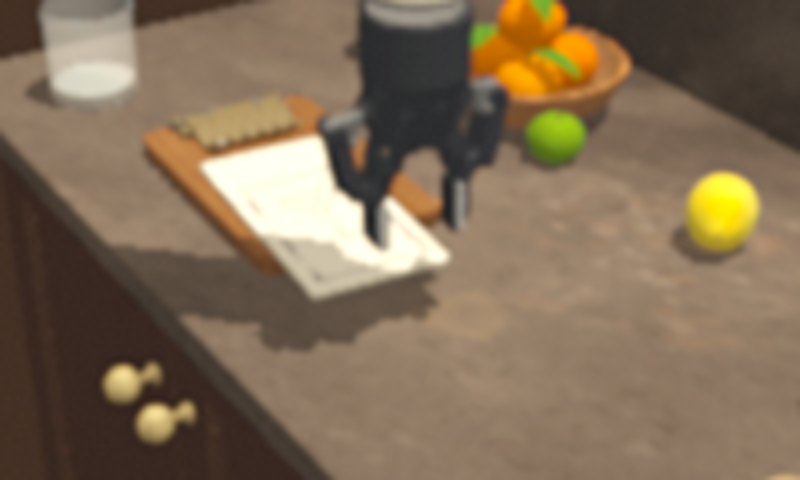

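Run:
```python
from h import *
s=read_state();print(s["eef_pos"].round(4) if hasattr(s["eef_pos"],'round') else s["eef_pos"])
im=get_image("scene");P,_=pts(im)
print("tipA",P[226:232,253:257][...,:].reshape(-1,3)[::3].round(3).tolist());print("tipB",P[220:227,272:276].reshape(-1,3)[::3].round(3).tolist())
im=get_image("top");px=im["pixels"].astype(int);P,_=pts(im)
cv2.imwrite("pics/t1.png",cv2.resize(im["pixels"][190:270,180:320,::-1],None,fx=5,fy=5,interpolation=cv2.INTER_CUBIC))
```

```text
[ 0.4957 -0.1342  0.0507]
tipA [[0.457, -0.143, 0.104], [0.465, -0.145, 0.102], [0.464, -0.142, 0.098], [0.461, -0.141, 0.095], [0.459, -0.138, 0.092], [0.465, -0.144, 0.093], [0.462, -0.145, 0.091], [0.465, -0.134, 0.082]]
tipB [[0.523, -0.136, 0.098], [0.526, -0.146, 0.102], [0.522, -0.147, 0.101], [0.521, -0.143, 0.096], [0.521, -0.139, 0.091], [0.527, -0.145, 0.092], [0.52, -0.149, 0.093], [0.523, -0.14, 0.084], [0.601, -0.019, -0.001], [0.526, -0.146, 0.083]]
```

View pics/t1.png

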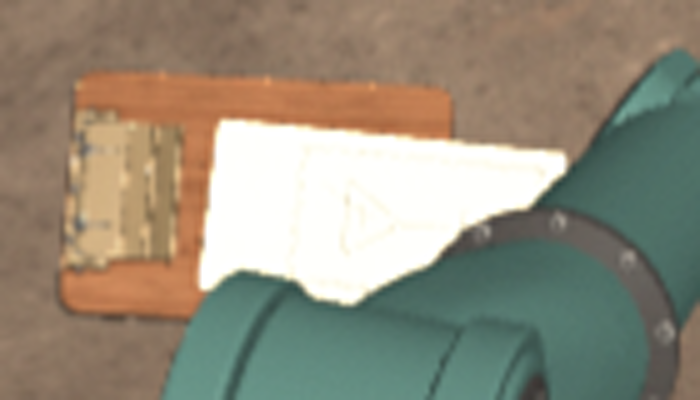

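The arm now hides the card's near half in the top view. In the scene view the fingertips end near (380, 240) and (455, 225) of the crop. Depth there gives z≈0.08, higher than the TCP reading suggests, so I check the lowest finger points.

Run:
```python
from h import *
im=get_image("scene");P,_=pts(im);px=im["pixels"]
for c in (252,254,256,273,275):
    print(c,[(r,P[r,c].round(3).tolist(),px[r,c].tolist()) for r in range(224,240,2)])
T=np.linalg.inv(np.array(im["cam_to_world"]))
for q in ([.464,-.134,.05],[.464,-.134,.08],[.4988,-.085,.023]):
    c=T@np.array(q+[1]);a=c[:2]/c[2];a=a*(1+im["k1"]*(a@a));print(q,(np.array(im["camera_matrix"])@np.r_[a,1]).round(1))
```

```text
252 [(224, [0.461, -0.132, 0.104], [146, 135, 114]), (226, [0.46, -0.133, 0.098], [169, 156, 131]), (228, [0.522, -0.028, 0.022], [253, 238, 209]), (230, [0.513, -0.042, 0.024], [255, 255, 241]), (232, [0.511, -0.046, 0.02], [255, 255, 243]), (234, [0.503, -0.058, 0.021], [255, 255, 237]), (236, [0.497, -0.069, 0.022], [216, 204, 177]), (238, [0.49, -0.08, 0.023], [206, 195, 168])]
254 [(224, [0.462, -0.141, 0.108], [42, 43, 45]), (226, [0.462, -0.14, 0.101], [42, 43, 45]), (228, [0.461, -0.141, 0.096], [152, 141, 119]), (230, [0.52, -0.042, 0.022], [255, 252, 222]), (232, [0.515, -0.051, 0.021], [255, 255, 242]), (234, [0.508, -0.063, 0.022], [255, 255, 239]), (236, [0.502, -0.072, 0.022], [235, 222, 195]), (238, [0.496, -0.082, 0.022], [204, 193, 167])]
256 [(224, [0.466, -0.144, 0.107], [131, 127, 118]), (226, [0.466, -0.143, 0.101], [128, 124, 115]), (228, [0.467, -0.141, 0.094], [116, 112, 105]), (230, [0.467, -0.141, 0.087], [188, 178, 156]), (232, [0.517, -0.058, 0.024], [255, 255, 232]), (234, [0.513, -0.065, 0.022], [255, 255, 234]), (236, [0.507, -0.075, 0.022], [255, 246, 
[... 257 characters left out ...]
.584, -0.051, -0.002], [158, 135, 111]), (234, [0.577, -0.061, -0.002], [162, 138, 114]), (236, [0.568, -0.074, 0.0], [156, 132, 110]), (238, [0.563, -0.082, -0.001], [155, 132, 109])]
275 [(224, [0.524, -0.149, 0.091], [113, 106, 98]), (226, [0.61, -0.024, -0.002], [150, 129, 108]), (228, [0.603, -0.034, -0.002], [157, 134, 111]), (230, [0.598, -0.042, -0.004], [159, 135, 112]), (232, [0.589, -0.054, -0.003], [158, 135, 111]), (234, [0.58, -0.067, -0.0], [155, 131, 108]), (236, [0.576, -0.073, -0.003], [156, 132, 109]), (238, [0.568, -0.085, -0.002], [154, 131, 108])]
[0.464, -0.134, 0.05] [254. 241.   1.]
[0.464, -0.134, 0.08] [253.7 231.6   1. ]
[0.4988, -0.085, 0.023] [255.5 237.9   1. ]
```

Emit:
play_rows([
  {"dx": 0,"dy": 0,"dz": 0.015,"ax": 0,"ay": 0,"az": 0,"jaw": 0.6},
  {"dx": 0,"dy": 0,"dz": 0.015,"ax": 0,"ay": 0,"az": 0,"jaw": 0.6},
  {"dx": 0,"dy": 0,"dz": 0.01,"ax": 0,"ay": 0,"az": 0,"jaw": 0.6},
  {"dx": 0,"dy": 0,"dz": 0.005,"ax": 0,"ay": 0,"az": 0,"jaw": 0.6},
  {"dx": 0,"dy": 0,"dz": 0,"ax": 0,"ay": 0,"az": 0,"jaw": 0.6},
  {"dx": 0,"dy": 0,"dz": 0,"ax": 0,"ay": 0,"az": 0,"jaw": 0.6},
])

```text
time: 4.97
eef_pos: [0.4986, -0.135, 0.0086]
orientation: [[0.044, 0.999, 0.001], [0.999, -0.044, -0.0], [-0.0, 0.001, -1.0]]
ft_force: [0.8, 0.2, 0.7]
gripper_width: 0.0513
grip_force: 0.0
```

Run:
```python
from h import *
im=get_image("scene");P,_=pts(im)
m=(P[...,1]<-.10)&(P[...,1]>-.17)&(P[...,0]>.43)&(P[...,0]<.56)&(P[...,2]>.008)&(P[...,2]<.1)
for a,b in((.43,.495),(.495,.56)):
    k=m&(P[...,0]>a)&(P[...,0]<b);q=P[k];q=q[np.argsort(q[:,2])];print(q[:6].round(3).tolist(), np.median(q,0).round(3))
cv2.imwrite("pics/s2.png",cv2.resize(im["pixels"][190:270,190:310,::-1],None,fx=6,fy=6,interpolation=cv2.INTER_CUBIC))
```

```text
[[0.466, -0.14, 0.039], [0.468, -0.138, 0.041], [0.467, -0.144, 0.041], [0.471, -0.144, 0.043], [0.472, -0.147, 0.044], [0.467, -0.145, 0.045]] [ 0.463 -0.143  0.084]
[[0.525, -0.138, 0.04], [0.526, -0.126, 0.04], [0.523, -0.145, 0.041], [0.524, -0.134, 0.042], [0.526, -0.136, 0.043], [0.524, -0.149, 0.043]] [ 0.528 -0.145  0.078]
```

View pics/s2.png

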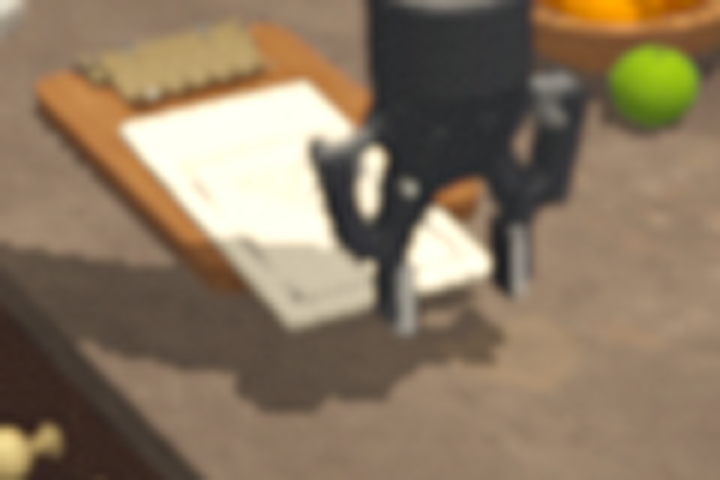

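Image: the fingertips (402, 330) and (515, 290) in the crop stand just clear of the foot edge. Depth puts them about 30 mm above the reported TCP. I go down gently, watching the force.

Emit:
play_rows([
  {"dx": 0,"dy": 0,"dz": 0.004,"ax": 0,"ay": 0,"az": 0,"jaw": 0.6},
  {"dx": 0,"dy": 0,"dz": 0.004,"ax": 0,"ay": 0,"az": 0,"jaw": 0.6},
  {"dx": 0,"dy": 0,"dz": 0,"ax": 0,"ay": 0,"az": 0,"jaw": 0.6},
  {"dx": 0,"dy": 0,"dz": 0,"ax": 0,"ay": 0,"az": 0,"jaw": 0.6},
])

```text
time: 5.35
eef_pos: [0.498, -0.1348, -0.0002]
orientation: [[0.043, 0.999, -0.0], [0.999, -0.043, 0.0], [0.0, -0.0, -1.0]]
ft_force: [0.7, -0.9, 0.1]
gripper_width: 0.051
grip_force: 0.0
```

```bash
cat > tip.py <<'E'
from h import *
s=read_state();print(np.round(s["eef_pos"],4),np.round(s["ft_force"],1))
im=get_image("scene");P,_=pts(im);e=s["eef_pos"]
m=(abs(P[...,1]-e[1])<.03)&(P[...,2]>.006)&(P[...,2]<.1)
for a,b in((-.065,0),(0,.065)):
    k=m&(P[...,0]-e[0]>a)&(P[...,0]-e[0]<b)&(im["pixels"].max(2)<150)
    q=P[k];q=q[np.argsort(q[:,2])];print(q[:5].round(3).tolist())
E
python3 tip.py
```

```text
[ 4.980e-01 -1.348e-01 -2.000e-04] [ 0.7 -0.9  0.1]
[[0.466, -0.14, 0.033], [0.463, -0.125, 0.036], [0.466, -0.146, 0.036], [0.468, -0.148, 0.036], [0.461, -0.133, 0.037]]
[[0.525, -0.142, 0.029], [0.524, -0.138, 0.031], [0.525, -0.127, 0.031], [0.523, -0.134, 0.032], [0.526, -0.131, 0.033]]
```

No contact at TCP z=0, which agrees with the camera. I carry on down.

Emit:
play_rows([
  {"dx": 0,"dy": 0,"dz": 0.003,"ax": 0,"ay": 0,"az": 0,"jaw": 0.6},
  {"dx": 0,"dy": 0,"dz": 0.003,"ax": 0,"ay": 0,"az": 0,"jaw": 0.6},
  {"dx": 0,"dy": 0,"dz": 0.003,"ax": 0,"ay": 0,"az": 0,"jaw": 0.6},
  {"dx": 0,"dy": 0,"dz": 0.003,"ax": 0,"ay": 0,"az": 0,"jaw": 0.6},
  {"dx": 0,"dy": 0,"dz": 0,"ax": 0,"ay": 0,"az": 0,"jaw": 0.6},
  {"dx": 0,"dy": 0,"dz": 0,"ax": 0,"ay": 0,"az": 0,"jaw": 0.6},
])

```text
time: 5.9
eef_pos: [0.498, -0.1348, -0.0124]
orientation: [[0.044, 0.999, -0.001], [0.999, -0.044, 0.0], [0.0, -0.001, -1.0]]
ft_force: [-0.5, -0.4, 0.1]
gripper_width: 0.051
grip_force: 0.0
```

```bash
python3 tip.py
```

```text
[ 0.498  -0.1348 -0.0124] [-0.5 -0.4  0.1]
[[0.466, -0.14, 0.02], [0.468, -0.147, 0.023], [0.466, -0.14, 0.023], [0.466, -0.146, 0.023], [0.47, -0.145, 0.024]]
[[0.525, -0.132, 0.017], [0.524, -0.138, 0.021], [0.523, -0.145, 0.022], [0.524, -0.128, 0.022], [0.523, -0.135, 0.023]]
```

Emit:
play_rows([
  {"dx": 0,"dy": 0,"dz": 0.003,"ax": 0,"ay": 0,"az": 0,"jaw": 0.6},
  {"dx": 0,"dy": 0,"dz": 0.003,"ax": 0,"ay": 0,"az": 0,"jaw": 0.6},
  {"dx": 0,"dy": 0,"dz": 0.003,"ax": 0,"ay": 0,"az": 0,"jaw": 0.6},
  {"dx": 0,"dy": 0,"dz": 0,"ax": 0,"ay": 0,"az": 0,"jaw": 0.6},
  {"dx": 0,"dy": 0,"dz": 0,"ax": 0,"ay": 0,"az": 0,"jaw": 0.6},
])

```text
time: 6.37
eef_pos: [0.4979, -0.1348, -0.0214]
orientation: [[0.044, 0.999, -0.001], [0.999, -0.044, 0.0], [0.0, -0.001, -1.0]]
ft_force: [-1.0, 0.6, -1.4]
gripper_width: 0.0514
grip_force: 0.0
```

```bash
python3 tip.py
```

```text
[ 0.4979 -0.1348 -0.0214] [-1.   0.6 -1.4]
[[0.466, -0.135, 0.01], [0.465, -0.142, 0.011], [0.466, -0.146, 0.013], [0.466, -0.14, 0.013], [0.472, -0.145, 0.013]]
[[0.525, -0.132, 0.01], [0.525, -0.138, 0.01], [0.523, -0.145, 0.011], [0.525, -0.148, 0.012], [0.523, -0.13, 0.013]]
```

Tips are about 10 mm over the worktop, straddling the card's edge height. I push along board +y (tool +x), with a slight bearing to +x.

Emit:
play_rows([
  {"dx": 0.01,"dy": 0,"dz": 0,"ax": 0,"ay": 0,"az": 0,"jaw": 0.6},
  {"dx": 0.01,"dy": 0,"dz": 0,"ax": 0,"ay": 0,"az": 0,"jaw": 0.6},
  {"dx": 0.005,"dy": 0,"dz": 0,"ax": 0,"ay": 0,"az": 0,"jaw": 0.6},
  {"dx": 0.004,"dy": 0,"dz": 0,"ax": 0,"ay": 0,"az": 0,"jaw": 0.6},
  {"dx": 0.003,"dy": 0,"dz": 0,"ax": 0,"ay": 0,"az": 0,"jaw": 0.6},
  {"dx": 0.003,"dy": 0,"dz": 0,"ax": 0,"ay": 0,"az": 0,"jaw": 0.6},
  {"dx": 0.003,"dy": 0.0005,"dz": 0,"ax": 0,"ay": 0,"az": 0,"jaw": 0.6},
  {"dx": 0.003,"dy": 0.0005,"dz": 0,"ax": 0,"ay": 0,"az": 0,"jaw": 0.6},
  {"dx": 0.003,"dy": 0.0005,"dz": 0,"ax": 0,"ay": 0,"az": 0,"jaw": 0.6},
  {"dx": 0.003,"dy": 0.0005,"dz": 0,"ax": 0,"ay": 0,"az": 0,"jaw": 0.6},
  {"dx": 0.003,"dy": 0.0005,"dz": 0,"ax": 0,"ay": 0,"az": 0,"jaw": 0.6},
  {"dx": 0,"dy": 0,"dz": 0,"ax": 0,"ay": 0,"az": 0,"jaw": 0.6},
])

```text
time: 7.42
eef_pos: [0.5031, -0.0842, -0.0211]
orientation: [[0.043, 0.999, 0.0], [0.999, -0.043, 0.0], [0.0, 0.0, -1.0]]
ft_force: [1.4, -0.2, -0.2]
gripper_width: 0.051
grip_force: 0.0
```

```bash
cat > card.py <<'E'
from h import *
C=np.array([.5223,.1081]);a=.043;yb=np.array([np.sin(a),np.cos(a)]);xb=np.array([yb[1],-yb[0]])
im=get_image("top");px=im["pixels"].astype(int);P,_=pts(im)
m=(px.min(2)>190)&(abs(P[...,2]-.023)<.012);m[:190]=0;m[270:]=0;m[:,:170]=0;m[:,310:]=0
# far long edge (top of image) and head edge (left of image), fitted
v,u=np.nonzero(m)
cols=np.arange(u.min()+6,u.max()-8);e=np.array([[c,v[u==c].min()-.5] for c in cols if (u==c).any()])
W=onplane(im,e,.023)[:,:2];B=np.c_[(W-C)@xb,(W-C)@yb]
p=np.polyfit(B[:,1],B[:,0],1);r=B[:,0]-np.polyval(p,B[:,1]);g=abs(r)<.003;p=np.polyfit(B[g,1],B[g,0],1)
print("far edge slope(dx/dy)",p[0].round(4),"x at y=0",p[1].round(4),"-> card mid x",(p[1]-.055).round(4),"used",g.mean().round(2))
rows=np.arange(v.min()+5,v.min()+22);e=np.array([[u[v==c].min()-.5,c] for c in rows])
W=onplane(im,e,.023)[:,:2];B=np.c_[(W-C)@xb,(W-C)@yb];print("head edge y",B[::3].round(4).tolist())
s=read_state();d=np.array(s["eef_pos"])[:2]-C;print("tcp board",(d@xb).round(4),(d@yb).round(4),np.round(s["ft_force"],1))
cv2.imwrite("pics/c%d.png"%(s["time"]*100),cv2.resize(im["pixels"][190:270,180:320,::-1],None,fx=5,fy=5,interpolation=cv2.INTER_CUBIC))
E
python3 card.py
```

```text
Traceback (most recent call last):
  File "card.py", line 7, in <module>
    cols=np.arange(u.min()+6,u.max()-8);e=np.array([[c,v[u==c].min()-.5] for c in cols if (u==c).any()])
                   ~~~~~^^
ValueError: zero-size array to reduction operation minimum which has no identity
```

```bash
cat > sv.py <<'E'
from h import *
import sys
C=np.array([.5223,.1081]);a=.043;yb=np.array([np.sin(a),np.cos(a)]);xb=np.array([yb[1],-yb[0]])
im=get_image("scene");P,_=pts(im);px=im["pixels"].astype(int)
s=read_state();d=np.array(s["eef_pos"])[:2]-C;print("t",s["time"],"tcp board",(d@xb).round(4),(d@yb).round(4),np.round(s["ft_force"],1))
v0,v1,u0,u1=int(sys.argv[2]),int(sys.argv[3]),int(sys.argv[4]),int(sys.argv[5])
cv2.imwrite("pics/%s.png"%sys.argv[1],cv2.resize(im["pixels"][v0:v1,u0:u1,::-1],None,fx=7,fy=7,interpolation=cv2.INTER_CUBIC))
import pickle;pickle.dump(im,open("sv.pkl","wb"))
E
python3 sv.py s3 180 260 185 295
```

```text
t 7.5167 tcp board -0.0111 -0.1935 [ 0.8 -0.3  0.3]
```

View pics/s3.png

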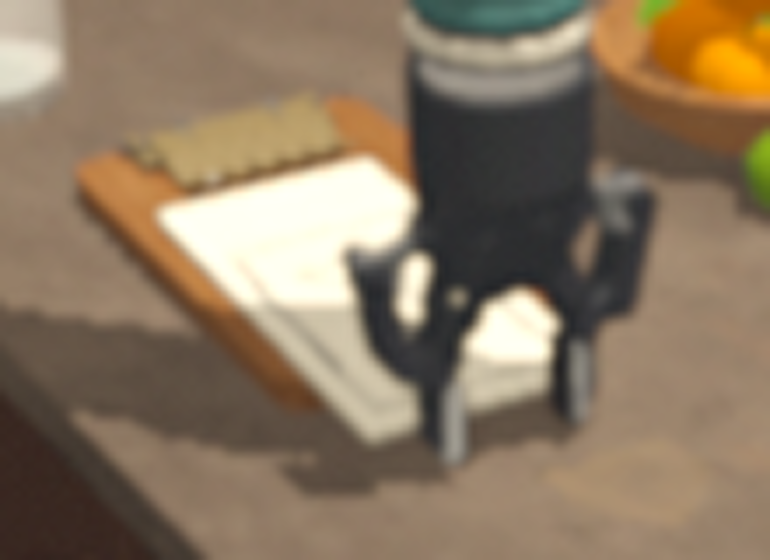

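Image: both fingers (450, 455) and (575, 410) bear on the foot. The card is about square and its front edge (160–380, 215–160) is just short of the lip. I push on into the clip.

Emit:
play_rows([
  {"dx": 0.003,"dy": 0.0004,"dz": 0,"ax": 0,"ay": 0,"az": 0,"jaw": 0.6},
  {"dx": 0.003,"dy": 0.0004,"dz": 0,"ax": 0,"ay": 0,"az": 0,"jaw": 0.6},
  {"dx": 0.003,"dy": 0.0004,"dz": 0,"ax": 0,"ay": 0,"az": 0,"jaw": 0.6},
  {"dx": 0.003,"dy": 0.0004,"dz": 0,"ax": 0,"ay": 0,"az": 0,"jaw": 0.6},
  {"dx": 0.003,"dy": 0.0004,"dz": 0,"ax": 0,"ay": 0,"az": 0,"jaw": 0.6},
  {"dx": 0.003,"dy": 0,"dz": 0,"ax": 0,"ay": 0,"az": 0,"jaw": 0.6},
  {"dx": 0.003,"dy": 0,"dz": 0,"ax": 0,"ay": 0,"az": 0,"jaw": 0.6},
  {"dx": 0.003,"dy": 0,"dz": 0,"ax": 0,"ay": 0,"az": 0,"jaw": 0.6},
  {"dx": 0.003,"dy": 0,"dz": 0,"ax": 0,"ay": 0,"az": 0,"jaw": 0.6},
  {"dx": 0.003,"dy": 0,"dz": 0,"ax": 0,"ay": 0,"az": 0,"jaw": 0.6},
  {"dx": 0.003,"dy": 0,"dz": 0,"ax": 0,"ay": 0,"az": 0,"jaw": 0.6},
])

```text
time: 8.43
eef_pos: [0.5063, -0.0541, -0.021]
orientation: [[0.046, 0.999, 0.001], [0.999, -0.046, -0.003], [-0.003, 0.001, -1.0]]
ft_force: [-0.6, -3.3, -0.7]
gripper_width: 0.0512
grip_force: 2.0
```

Emit:
play_rows([
  {"dx": 0.0025,"dy": 0,"dz": 0,"ax": 0,"ay": 0,"az": 0,"jaw": 0.6},
  {"dx": 0.0025,"dy": 0,"dz": 0,"ax": 0,"ay": 0,"az": 0,"jaw": 0.6},
  {"dx": 0.0025,"dy": 0,"dz": 0,"ax": 0,"ay": 0,"az": 0,"jaw": 0.6},
  {"dx": 0.0025,"dy": 0,"dz": 0,"ax": 0,"ay": 0,"az": 0,"jaw": 0.6},
  {"dx": 0.0015,"dy": 0,"dz": 0,"ax": 0,"ay": 0,"az": 0,"jaw": 0.6},
  {"dx": 0.0015,"dy": 0,"dz": 0,"ax": 0,"ay": 0,"az": 0,"jaw": 0.6},
  {"dx": 0,"dy": 0,"dz": 0,"ax": 0,"ay": 0,"az": 0,"jaw": 0.6},
])

```text
time: 9.02
eef_pos: [0.5069, -0.0386, -0.0211]
orientation: [[0.043, 0.999, -0.0], [0.999, -0.043, 0.0], [0.0, -0.0, -1.0]]
ft_force: [-0.7, -3.6, 0.2]
gripper_width: 0.0513
grip_force: 1.5
```

Emit:
play_rows([
  {"dx": 0.001,"dy": 0,"dz": 0,"ax": 0,"ay": 0,"az": 0,"jaw": 0.6},
  {"dx": 0.001,"dy": 0,"dz": 0,"ax": 0,"ay": 0,"az": 0,"jaw": 0.6},
  {"dx": 0,"dy": 0,"dz": 0,"ax": 0,"ay": 0,"az": 0,"jaw": 0.6},
])

```text
time: 9.27
eef_pos: [0.507, -0.037, -0.0211]
orientation: [[0.043, 0.999, 0.0], [0.999, -0.043, 0.0], [0.0, 0.0, -1.0]]
ft_force: [0.1, -3.5, 0.1]
gripper_width: 0.051
grip_force: 1.8
```

Emit:
play_rows([
  {"dx": 0.001,"dy": 0,"dz": 0,"ax": 0,"ay": 0,"az": 0,"jaw": 0.6},
  {"dx": 0.001,"dy": 0,"dz": 0,"ax": 0,"ay": 0,"az": 0,"jaw": 0.6},
  {"dx": 0,"dy": 0,"dz": 0,"ax": 0,"ay": 0,"az": 0,"jaw": 0.6},
])

```text
time: 9.52
eef_pos: [0.507, -0.035, -0.0211]
orientation: [[0.044, 0.999, -0.0], [0.999, -0.044, 0.0], [0.0, -0.0, -1.0]]
ft_force: [-1.0, -4.2, 0.5]
gripper_width: 0.0511
grip_force: 1.9
```

Emit:
play_rows([
  {"dx": 0.001,"dy": 0,"dz": 0,"ax": 0,"ay": 0,"az": 0,"jaw": 0.6},
  {"dx": 0.001,"dy": 0,"dz": 0,"ax": 0,"ay": 0,"az": 0,"jaw": 0.6},
  {"dx": 0,"dy": 0,"dz": 0,"ax": 0,"ay": 0,"az": 0,"jaw": 0.6},
])

```text
time: 9.77
eef_pos: [0.5071, -0.0329, -0.0211]
orientation: [[0.043, 0.999, 0.0], [0.999, -0.043, 0.0], [0.0, 0.0, -1.0]]
ft_force: [-0.0, -3.8, 0.4]
gripper_width: 0.0512
grip_force: 1.9
```

```bash
python3 sv.py s4 180 260 185 295
```

```text
t 9.8167 tcp board -0.0091 -0.1415 [-0.6 -2.6  0.7]
```

View pics/s4.png

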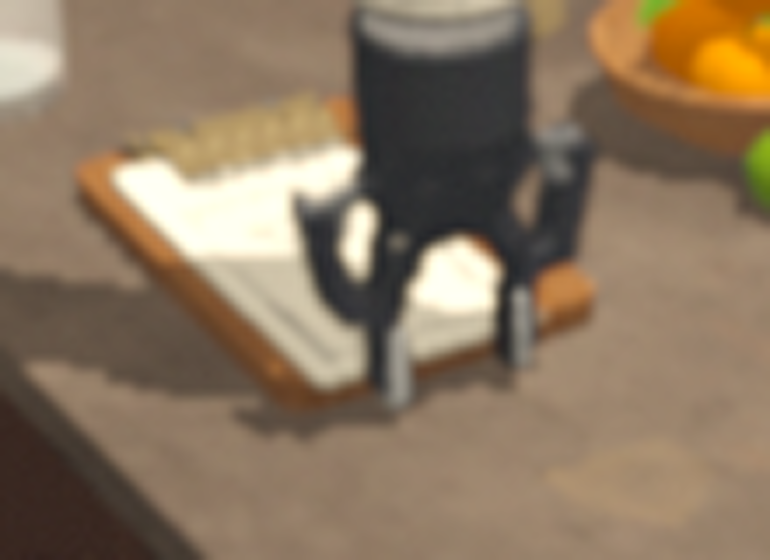

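Emit:
play_rows([
  {"dx": 0.001,"dy": 0,"dz": 0,"ax": 0,"ay": 0,"az": 0,"jaw": 0.6},
  {"dx": 0.001,"dy": 0,"dz": 0,"ax": 0,"ay": 0,"az": 0,"jaw": 0.6},
  {"dx": 0,"dy": 0,"dz": 0,"ax": 0,"ay": 0,"az": 0,"jaw": 0.6},
])

```text
time: 10.07
eef_pos: [0.5072, -0.0317, -0.0211]
orientation: [[0.044, 0.999, 0.0], [0.999, -0.044, -0.001], [-0.001, 0.0, -1.0]]
ft_force: [-0.4, -4.8, 0.8]
gripper_width: 0.051
grip_force: 2.6
```

Emit:
play_rows([
  {"dx": 0.001,"dy": 0,"dz": 0,"ax": 0,"ay": 0,"az": 0,"jaw": 0.6},
  {"dx": 0.001,"dy": 0,"dz": 0,"ax": 0,"ay": 0,"az": 0,"jaw": 0.6},
  {"dx": 0,"dy": 0,"dz": 0,"ax": 0,"ay": 0,"az": 0,"jaw": 0.6},
])

```text
time: 10.32
eef_pos: [0.5072, -0.0317, -0.021]
orientation: [[0.045, 0.999, 0.001], [0.999, -0.045, -0.003], [-0.003, 0.001, -1.0]]
ft_force: [-0.2, -7.7, -0.4]
gripper_width: 0.0513
grip_force: 4.3
```

The TCP has stopped and the force is rising, so the edge is at the stop. I press a little more, then back off and lift clear.

Emit:
play_rows([
  {"dx": 0.002,"dy": 0,"dz": 0,"ax": 0,"ay": 0,"az": 0,"jaw": 0.6},
  {"dx": 0.001,"dy": 0,"dz": 0,"ax": 0,"ay": 0,"az": 0,"jaw": 0.6},
  {"dx": 0,"dy": 0,"dz": 0,"ax": 0,"ay": 0,"az": 0,"jaw": 0.6},
])

```text
time: 10.57
eef_pos: [0.5073, -0.0317, -0.021]
orientation: [[0.047, 0.999, 0.002], [0.999, -0.047, -0.007], [-0.007, 0.002, -1.0]]
ft_force: [-1.6, -13.1, -0.1]
gripper_width: 0.0514
grip_force: 6.8
```

Emit:
play_rows([
  {"dx": -0.01,"dy": 0,"dz": 0,"ax": 0,"ay": 0,"az": 0,"jaw": 0.6},
  {"dx": -0.02,"dy": 0,"dz": 0,"ax": 0,"ay": 0,"az": 0,"jaw": 0.6},
  {"dx": -0.03,"dy": 0,"dz": 0,"ax": 0,"ay": 0,"az": 0,"jaw": 0.6},
  {"dx": -0.03,"dy": 0,"dz": 0,"ax": 0,"ay": 0,"az": 0,"jaw": 0.6},
  {"dx": -0.02,"dy": 0,"dz": -0.03,"ax": 0,"ay": 0,"az": 0,"jaw": 0.6},
  {"dx": -0.02,"dy": 0,"dz": -0.03,"ax": 0,"ay": 0,"az": 0,"jaw": 0.6},
  {"dx": -0.02,"dy": 0,"dz": -0.03,"ax": 0,"ay": 0,"az": 0,"jaw": 0.6},
  {"dx": -0.02,"dy": 0,"dz": -0.03,"ax": 0,"ay": 0,"az": 0,"jaw": 0.6},
  {"dx": -0.04,"dy": 0,"dz": 0,"ax": 0,"ay": 0,"az": 0,"jaw": 0.6},
  {"dx": -0.04,"dy": 0,"dz": 0,"ax": 0,"ay": 0,"az": 0,"jaw": 0.6},
  {"dx": 0,"dy": 0,"dz": 0,"ax": 0,"ay": 0,"az": 0,"jaw": 0.6},
  {"dx": 0,"dy": 0,"dz": 0,"ax": 0,"ay": 0,"az": 0,"jaw": 0.6},
])

```text
time: 11.57
eef_pos: [0.4964, -0.2772, 0.0993]
orientation: [[0.047, 0.999, 0.0], [0.999, -0.047, 0.001], [0.001, 0.0, -1.0]]
ft_force: [0.2, 1.0, 0.2]
gripper_width: 0.0513
grip_force: 0.0
```

Run:
```python
from h import *
import pickle
C=np.array([.5223,.1081]);a=.043;yb=np.array([np.sin(a),np.cos(a)]);xb=np.array([yb[1],-yb[0]])
o=[]
for n,v0,v1,u0,u1 in(("scene",180,260,185,295),("top",185,265,175,285)):
    im=get_image(n);pickle.dump(im,open(n+"F.pkl","wb"))
    o.append(cv2.resize(im["pixels"][v0:v1,u0:u1,::-1],None,fx=3.6*2,fy=3.6,interpolation=cv2.INTER_CUBIC) if 0 else cv2.resize(im["pixels"][v0:v1,u0:u1,::-1],None,fx=3.6,fy=3.6,interpolation=cv2.INTER_CUBIC))
cv2.imwrite("pics/fin.png",np.hstack(o))
s=read_state();print(s["time"],np.round(s["ft_force"],1))
px=im["pixels"].astype(int);m=(px.min(2)>180);m[:190]=0;m[265:]=0;m[:,:180]=0;m[:,300:]=0
cs,_=cv2.findContours(cv2.morphologyEx(m.astype(np.uint8),3,np.ones((5,5))),0,2);k=max(cs,key=cv2.contourArea);b=cv2.boxPoints(cv2.minAreaRect(k))
W=onplane(im,b,.023)[:,:2]-C;print(np.c_[W@xb,W@yb].round(4).tolist())
```

```text
11.6667 [0.3 0.8 0.1]
[[-0.0669, 0.0966], [0.0456, 0.0994], [0.0451, -0.131], [-0.067, -0.1309]]
```

View pics/fin.png

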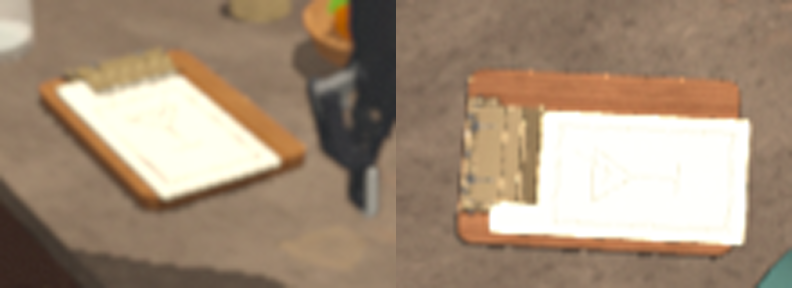

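The card is square with the board, about 11 mm off its middle line. Its front edge is at the stop, its foot is about 6–9 mm proud, and the clip sits on it.

```bash
python3 -c "
from station import *
print(close_job())"
```

```text
the job is handed in; nothing more can be done
None
```

I handed the job in at about 11.7 s: the push force rose sharply at the stop, the last pictures show the card lying square under the clip about 11 mm off the middle line, and the robot stands clear (the judge's verdict wasn't shown).

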